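# Sort the rattling lamp driver from the sound ones

### The job

Exactly one of the three sealed lamp drivers on the mat has its core broken loose inside: pick drivers up and tilt them end for end in the air to feel which one shifts. Lay that one in the blue scrap bin, and lay each of the two sound ones flat in its own bay of the white lamp tray, upright as they were. Do not disturb the other things on the bench.

Things in the scene. Friction and masses are not known exactly. Their poses are not given: they have to be found in the camera images.
- driver_a: one of three outwardly identical sealed lamp drivers: a closed aluminium box 44 mm wide (x), 140 mm long (y), 40 mm tall, plus a thin tab (8 mm long, 3 mm thick) at each end at the foot: 156 mm overall. Starts flat on the mat, apart from the others. Origin: centre of the underside; y along its length, z up. 0.4 to 0.6 kg, and weight does not tell the loose one
- driver_b: second lamp driver, outside as driver_a. In all three a core of about 0.19 kg starts at mid-length. In the two sound ones it is caged there (moves under 3 mm). In the bad one, any of the three, it slides 50 mm either way along y when the box is tilted beyond 10 to 15 degrees (30 is ample), and stops at the end wall
- driver_c: third lamp driver, outside as driver_a. When the bad driver is levelled again after a tilt, its core stays at the end that was lower: its balance point has moved 16 to 24 mm that way, and held at mid-length it weighs on the wrist with about 0.09 Nm more to that side (0.18 Nm between the two ends)
- mat: thin black rubber bench mat fixed to the table, 340 mm (x) by 240 mm (y), 4 mm thick; the drivers start on it, side by side along its x, their lengths roughly along its y. Origin: centre of its underside
- tray: white steel lamp gear tray, fixed to the table, 164 mm (x) by 196 mm (y); floor 4 mm thick, lips along the edges and a 16 mm wide ridge down the middle (along y) that rise 8 mm above the floor. They part it into two bays, side by side in x, each 70 mm (x) by 188 mm (y). Origin: centre of the underside; may stand to the left or the right of the mat
- bay_near (a point): centre of the tray's bay at its -x side, on the bay's floor (4 mm above the table); axes as the tray: a driver lies in it with its length along y
- bay_far (a point): centre of the tray's bay at its +x side, on the bay's floor; axes as the tray
- bin: blue open scrap bin, fixed to the table, 200 mm (x) by 250 mm (y), 75 mm tall, walls 4 mm, floor 4 mm thick. Origin: centre of the underside; stands on the other side of the mat from the tray
- tape: roll of masking tape lying flat, 90 mm across, 25 mm tall (bystander); origin centre of underside
- screwdriver: screwdriver lying on the table, 180 mm long (bystander)

How it is judged:
By the outcome, as a careful person would: the job done as asked, in the order asked, and still so for the second after the job is handed in, with the robot touching nothing.
It also fails if it takes over 72 s, if anything falls off the work surface, if the arm or the gripper's body presses on something with over 40 N, if the wrist force passes 120 N, or if a joint passes its speed limit or range.

### The arm

A 6-joint arm with a two-finger parallel gripper is mounted at the origin on the work surface. World frame = base frame: x ahead of the robot, y to its left, z up, the work surface at z = 0. Lengths are in mm, angles in rad, forces in N, time in s.
With the tool pointing down it reaches from about 300 to 775 mm from the base axis. Payload 14.6 kg.
Tool frame: the origin (TCP) lies midway between the tips of the shut fingers; the grasp point (between the pads) lies 19 mm behind it; z points along the fingers, y is the line along which they close (so a half turn about z gives the same grasp; the last joint's range is limited). The gripper opens to 94 mm and grips with 3 to 60 N. Pads are 16 mm wide; open, the fingers measure 119 mm over their backs; the gripper's body (75 mm by 177 mm) begins 78 mm behind the grasp point.
Start: joints at [-1.237, 0.3, 1.521, -0, 1.321, -0.067], TCP at [214.578, -506.405, 205.446] pointing down, gripper open.
Joint ranges: [-3.03, 3.03], [-0.79, 2.21], [0.23, 2.52], [-1.04, 4.18], [0, 3.07], [-2.55, 2.55]. Speed limits (rad/s): [2.22, 2.22, 2.57, 3.14, 3.14, 3.14].

### API

Orientations are given as [roll, pitch, yaw] about the fixed x, y, z axes, in that order (R = Rz(yaw) Ry(pitch) Rx(roll)).
In Python, from cell import manip, camera gives the robot as it stands.
- The arm moves only by the tool move_arm, never from a script. Its arguments are lists of equal length, an entry for each row: "dp": the shift along the world's x, y, z in mm, a list of three; "rotation": the turn, a rotation vector about the world's x, y, z in rad, a list of three; "hand": the opening, from 0 (shut) to 1 (fully open). A call has 1 to 10 rows; each row shifts and turns the commanded pose from where the row before left it; what a row does not reach is not made up. A row lasts 1/8 s, in which the tool goes at most 62.5 mm and 10.7 degrees, less where a joint would pass 70% of its speed; a pose out of reach is approached as far as the arm can. A call with a gripper value outside its range is refused whole. The fingers move at their own pace and stop on an object; "newtons" is the grip in N (left out, the last holds). Time passes only in rows, so rows that do not move let the fingers close. It gives the time, the measured TCP pose, the force, the opening and the grip force at its end, in the units of the state.
- manip.read_state(): the state, without advancing time (a new reading comes with each control period).
- camera(name): name is "scene" or "side" or "wrist"; returns a dict with "image" (384x512x3 uint8, red, green, blue), "fx", "fy", "cx", "cy" (pixels), "R" (3x3) and "t" (3): a world point X has camera coordinates R X + t; the wrist camera has in their place "mount" (4x4, takes a point from camera to tool coordinates, whose origin is the TCP and whose axes are the flange's). Camera axes: x right, y down, z forward; pixel columns grow to the right and rows downward; lengths in mm; the calibration is good to about 2 mm. A picture is of the moment at which its call begins: read the wrist's pose just before it. There is no depth.
- manip.sign_off(): hands the job in; it is judged then, once.
The state is a dict: "clock": time; "joints": joint angles; "qd": joint speeds; "effort": joint torques, N m; "eef_pos": TCP position; "eef_rot": TCP orientation; "wrist_force": force on the tool from outside, world axes, zero at the start; "moment": the same for the moment, N m; "finger_gap": finger opening in mm; "finger_force": force on a finger pad.
Only numpy, scipy, OpenCV 4.12 (cv2) and the standard library are available. Lean on these libraries where they do the work, as an engineer would, in place of code of your own. Each camera call takes 0.05 s, during which the arm holds its last target. There are 200 camera calls.

## Working session

There is one attempt and no reset: what is moved stays moved. The work goes in short steps, Python scripts to look and compute and a tool call to move; the robot and the scene stay as the last step left them, time stands still between calls to the robot, and variables do not carry over. Pictures are saved under pics/ and viewed, at most 10 in all, crops included, and the job is handed in when it is done.

Besides the shell and the picture viewer there is one more tool, called after "Emit:" as name(argument=value, ...) on one line, values as JSON. move_arm: Moves the arm, as the interface text tells. Its arguments: {"type":"object","properties":{"dp":{"type":"array","items":{"type":"array","items":{"type":"number"}}},"rotation":{"type":"array","items":{"type":"array","items":{"type":"number"}}},"hand":{"type":"array","items":{"type":"number"}},"newtons":{"type":"number"}},"required":["dp","rotation","hand"]}

```bash
mkdir -p pics; ls; cat > h.py <<'E'
import numpy as np, cv2
from cell import manip, camera
def ray(c,uv,z):
    d=np.array([(uv[0]-c["cx"])/c["fx"],(uv[1]-c["cy"])/c["fy"],1.0])
    R=np.array(c["R"]);t=np.array(c["t"]);o=-R.T@t;w=R.T@d
    return o+w*(z-o[2])/w[2]
def proj(c,X):
    p=np.array(c["R"])@np.array(X)+np.array(c["t"]);return np.array([c["fx"]*p[0]/p[2]+c["cx"],c["fy"]*p[1]/p[2]+c["cy"]])
E
python3 - <<'E'
from h import *
s=manip.read_state();print(s)
a=camera("scene");b=camera("side")
import pickle;pickle.dump((a,b),open("c0.pkl","wb"))
for n,c in(("scene",a),("side",b)):
    cv2.imwrite(f"pics/{n}0.png",np.array(c["image"])[:,:,::-1])
    print(n,-np.array(c["R"]).T@np.array(c["t"]),c["fx"])
E
```

```text
pics
{'clock': 0.0, 'joints': array([-1.23660589e+00,  3.00477702e-01,  1.52160860e+00, -2.42985861e-05,
        1.32071548e+00, -6.65727093e-02]), 'qd': array([-1.89954415e-05, -2.30288015e-03,  8.79485673e-04,  5.84653260e-05,
       -1.56365743e-03,  9.44793817e-04]), 'effort': array([ 6.69835972e-04, -5.31808412e+01, -3.52730656e+01,  7.08561670e-02,
        2.44786829e-02, -1.12387474e-04]), 'eef_pos': array([ 214.47999482, -506.15314332,  204.87107521]), 'eef_rot': array([-3.14038463e+00, -5.69524206e-05,  4.00769138e-01]), 'wrist_force': array([-0.33024145,  0.28247111, -0.90437666]), 'moment': array([ 0.05248425, -0.08254725, -0.03414432]), 'finger_force': 0.0, 'finger_gap': 93.97794324820224}
scene [1490.47821226  128.2641203   846.16993098] 460.65814747233776
side [233.01721934 631.96583668 570.24224121] 348.04382692253546
```

View pics/scene0.png

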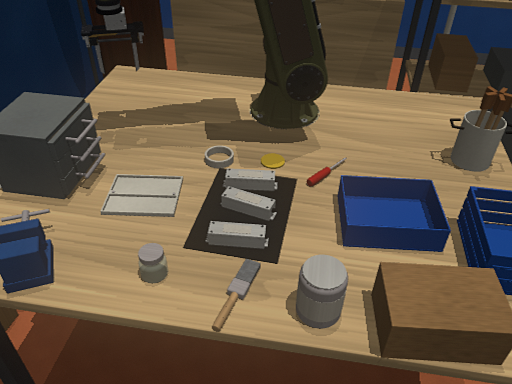

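View pics/side0.png

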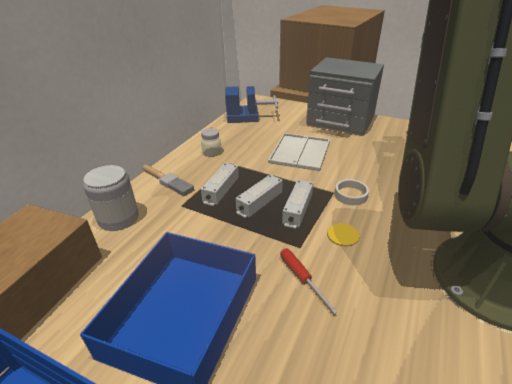

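The scene view shows the drivers at about (250,180), (248,203) and (238,235) on the mat. The tray is at (144,195), on the -y side, and the bin at (390,212), on the +y side. The tape is at (219,156) and the screwdriver at (326,172).

```bash
python3 - <<'E'
from h import *
import pickle
a,b=pickle.load(open("c0.pkl","rb"))
for n,c,roi in(("scene",a,(185,160,115,100)),("side",b,(180,155,160,90))):
    im=np.array(c["image"]);hsv=cv2.cvtColor(im,cv2.COLOR_RGB2HSV)
    m=((hsv[...,2]>95)&(hsv[...,1]<60)).astype(np.uint8)
    k=np.zeros_like(m);x,y,w,h=roi;k[y:y+h,x:x+w]=1;m&=k
    for ct in cv2.findContours(m,cv2.RETR_EXTERNAL,cv2.CHAIN_APPROX_NONE)[0]:
        if cv2.contourArea(ct)<150: continue
        M=cv2.moments(ct);cc=(M["m10"]/M["m00"],M["m01"]/M["m00"])
        h=40 if 0 else 34
        P=np.array([ray(c,p[0],36)[:2] for p in ct],np.float32)
        r=cv2.minAreaRect(P);print(n,cv2.contourArea(ct),np.round(cc,1),"ctr",np.round(ray(c,cc,36),0),"rect",np.round(r[0]),np.round(r[1]),round(r[2],1))
# mat, tray, bin
im=np.array(a["image"]);hsv=cv2.cvtColor(im,cv2.COLOR_RGB2HSV)
def rect(m,roi,z,n):
    k=np.zeros(m.shape,np.uint8);x,y,w,h=roi;k[y:y+h,x:x+w]=1
    m=m.astype(np.uint8)&k
    ct=max(cv2.findContours(m,cv2.RETR_EXTERNAL,cv2.CHAIN_APPROX_NONE)[0],key=cv2.contourArea)
    r=cv2.minAreaRect(np.array([ray(a,p[0],z)[:2] for p in cv2.convexHull(ct)],np.float32));print(n,np.round(r[0]),np.round(r[1]),round(r[2],1))
rect((hsv[...,2]>120)&(hsv[...,1]<50),(95,165,95,60),8,"tray")
rect((hsv[...,0]>105)&(hsv[...,0]<130)&(hsv[...,1]>120),(330,165,118,90),75,"bin")
for n,c in(("scene",a),("side",b)):
  x,y,w,h=(90,140,215,125) if n=="scene" else (175,125,170,120)
  f=3.6
  cv2.imwrite(f"pics/{n}crop.png",cv2.resize(np.array(c["image"])[y:y+h,x:x+w,::-1],None,fx=f,fy=f,interpolation=cv2.INTER_CUBIC))
E
```

```text
scene 661.0 [236.7 228.9] ctr [678. -43.  36.] rect [677. -43.] [ 46. 143.] 4.2
scene 532.5 [248.3 197.5] ctr [553. -35.  36.] rect [553. -37.] [143.  48.] 75.8
scene 416.5 [250. 174.] ctr [449. -49.  36.] rect [449. -50.] [ 47. 141.] 6.2
side 860.0 [296.5 203.4] ctr [453. -25.  36.] rect [455. -32.] [ 53. 196.] 6.6
side 1045.5 [257.8 195.1] ctr [557. -16.  36.] rect [557. -22.] [188.  77.] 76.3
side 836.5 [218.4 183.6] ctr [677. -19.  36.] rect [678. -26.] [ 69. 198.] 6.1
side 590.5 [298.4 160.7] ctr [ 522. -222.   36.] rect [ 534. -230.] [159.  91.] 8.0
tray [ 555. -336.] [164. 196.] 7.8
bin [579. 341.] [270. 251.] 5.7
```

View pics/scenecrop.png

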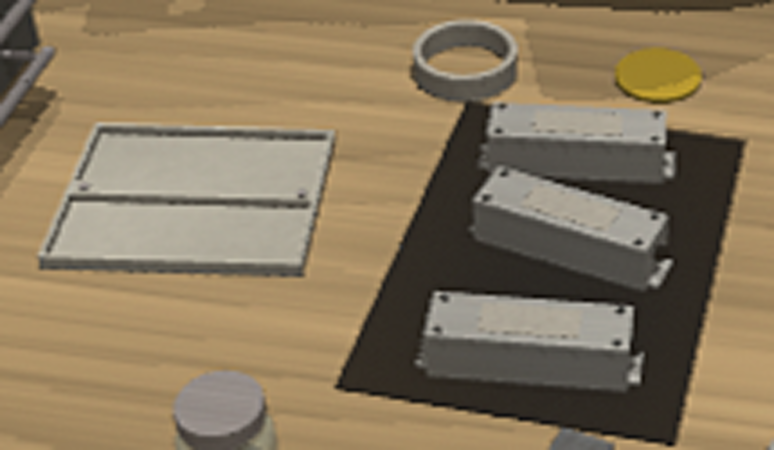

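Top faces, shifted to z = 44, are at about near (459,-48, yaw 6.2°), mid (562,-35, -14.2°) and far (686,-41, 4.2°). Their sizes match. The tray is at (559,-334) with yaw 7.8°. I'm moving above the near driver.

Emit:
move_arm(dp=[[24.5, 45.8, 5], [24.5, 45.8, 5], [24.5, 45.8, 5], [24.5, 45.8, 5], [24.5, 45.8, 5], [24.5, 45.8, 5], [24.5, 45.8, 5], [24.5, 45.8, 5], [24.5, 45.8, 5], [24.5, 45.8, 5]], rotation=[[0, 0, 0.128], [0, 0, 0.128], [0, 0, 0.128], [0, 0, 0.128], [0, 0, 0.128], [0, 0, 0.128], [0, 0, 0.128], [0, 0, 0.128], [0, 0, 0.128], [0, 0, 0.128]], hand=[0.8, 0.8, 0.8, 0.8, 0.8, 0.8, 0.8, 0.8, 0.8, 0.8], newtons=50)

```text
clock: 1.35
eef_pos: [460.0, -46.7, 255.5]
eef_rot: [-3.141, 0.0, 1.685]
wrist_force: [0.3, -0.8, 0.1]
finger_gap: 74.8
finger_force: 0.0
```

```bash
python3 - <<'E'
from h import *
from scipy.spatial.transform import Rotation as Ro
s=manip.read_state();c=camera("wrist")
print(s["clock"],s["eef_pos"],s["eef_rot"],s["joints"],s["finger_gap"])
M=np.array(c["mount"]);Rt=Ro.from_euler("xyz",s["eef_rot"]).as_matrix()
T=np.eye(4);T[:3,:3]=Rt;T[:3,3]=s["eef_pos"];W=T@M
c["R"]=W[:3,:3].T;c["t"]=-W[:3,:3].T@W[:3,3]
print(M.round(2))
im=np.array(c["image"]);cv2.imwrite("pics/w1.png",im[:,:,::-1])
hsv=cv2.cvtColor(im,cv2.COLOR_RGB2HSV)
import pickle
a,b=pickle.load(open("c0.pkl","rb"))
# bin rim back edge and sides at z=75
for p in((340,178),(437,180)): print("rim",ray(a,p,75).round())
for X in([459,-48,44],[562,-35,44],[686,-41,44]): print(proj(c,X).round())
E
```

```text
1.35 [460.03923897 -46.71809598 255.5191568 ] [-3.14145262e+00  1.02653145e-05  1.68504983e+00] [-1.80410034e-01  6.48547920e-02  1.68132290e+00 -5.12771148e-05
  1.39554598e+00 -2.94654595e-01] 74.81269436100588
[[  -0.     -0.97   -0.24   70.09]
 [   1.     -0.     -0.     -0.24]
 [   0.     -0.24    0.97 -180.63]
 [   0.      0.      0.      1.  ]]
rim [471. 204.  75.]
rim [431. 468.  75.]
[254. 169.]
[340. 168.]
[440. 184.]
```

View pics/w1.png

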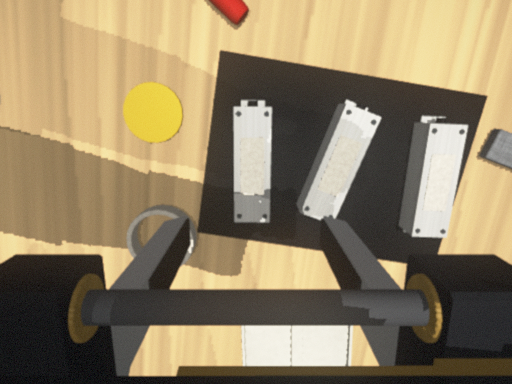

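The wrist view shows the three tops at about (253,164), (342,161) and (440,180), within 6 px of the prediction. I'm refining them here.

```bash
python3 - <<'E'
from h import *
from scipy.spatial.transform import Rotation as Ro
s=manip.read_state();c=camera("wrist")
M=np.array(c["mount"]);Rt=Ro.from_euler("xyz",s["eef_rot"]).as_matrix()
T=np.eye(4);T[:3,:3]=Rt;T[:3,3]=s["eef_pos"];W=T@M
c["R"]=W[:3,:3].T;c["t"]=-W[:3,:3].T@W[:3,3]
im=np.array(c["image"]);hsv=cv2.cvtColor(im,cv2.COLOR_RGB2HSV)
m=((hsv[...,2]>135)&(hsv[...,1]<45)).astype(np.uint8);m[:90]=0;m[245:]=0;m[:,:215]=0;m[:,475:]=0
m=cv2.morphologyEx(m,cv2.MORPH_OPEN,np.ones((7,7)))
for ct in cv2.findContours(m,cv2.RETR_EXTERNAL,cv2.CHAIN_APPROX_NONE)[0]:
    r=cv2.minAreaRect(np.array([ray(c,p[0],44)[:2] for p in ct],np.float32))
    if min(r[1])>20: print(np.round(r[0]),np.round(r[1]),round(r[2],1),cv2.boundingRect(ct))
for p in((253,164),(342,161),(440,180)): print(ray(c,p,44).round())
# bin: blue mask outline
import pickle
a,b=pickle.load(open("c0.pkl","rb"))
hsv=cv2.cvtColor(np.array(a["image"]),cv2.COLOR_RGB2HSV)
m=((hsv[...,0]>105)&(hsv[...,0]<130)&(hsv[...,1]>120)).astype(np.uint8)
k=np.zeros_like(m);k[165:255,330:450]=1;m&=k
ct=max(cv2.findContours(m,cv2.RETR_EXTERNAL,cv2.CHAIN_APPROX_NONE)[0],key=cv2.contourArea)
q=cv2.approxPolyDP(cv2.convexHull(ct),3,True)[:,0]
for p in q: print(p,"z75",ray(a,p,75).round()[:2],"z0",ray(a,p,0).round()[:2])
E
```

```text
[684. -39.] [ 46. 142.] 4.1 (410, 129, 53, 113)
[560. -31.] [146.  47.] 76.9 (303, 105, 70, 118)
[456. -41.] [ 44. 145.] 6.1 (232, 104, 38, 120)
[459. -38.  44.]
[565. -21.  44.]
[687. -30.  44.]
[432 182] z75 [442. 453.] z0 [340. 485.]
[449 227] z75 [618. 471.] z0 [533. 505.]
[441 251] z75 [703. 440.] z0 [627. 471.]
[348 245] z75 [723. 229.] z0 [648. 239.]
[342 175] z75 [457. 210.] z0 [356. 218.]
```

Emit:
move_arm(dp=[[-2.5, 4.5, -50], [0, 0, -50], [0, 0, -50], [0, 0, -45], [0, 0, -28], [0, 0, -12], [0, 0, -3.5], [0, 0, 0], [0, 0, 0], [0, 0, 0]], rotation=[[0, 0, -0.005], [0, 0, 0], [0, 0, 0], [0, 0, 0], [0, 0, 0], [0, 0, 0], [0, 0, 0], [0, 0, 0], [0, 0, 0], [0, 0, 0]], hand=[0.8, 0.8, 0.8, 0.8, 0.8, 0.8, 0.8, 0.8, 0.3, 0.3], newtons=50)

```text
clock: 2.7
eef_pos: [457.4, -44.0, 17.5]
eef_rot: [3.141, 0.0, 1.676]
wrist_force: [-0.4, -0.7, -0.8]
finger_gap: 58.8
finger_force: 0.0
```

Emit:
move_arm(dp=[[0, 0, 0], [0, 0, 0], [0, 0, 0], [0, 0, 10], [0, 0, 30], [0, 0, 40], [0, 0, 40], [0, 0, 0], [0, 0, 0], [0, 0, 0]], rotation=[[0, 0, 0], [0, 0, 0], [0, 0, 0], [0, 0, 0], [0, 0, 0], [0, 0, 0], [0, 0, 0], [0, 0, 0], [0, 0, 0], [0, 0, 0]], hand=[0.3, 0.3, 0.3, 0.3, 0.3, 0.3, 0.3, 0.3, 0.3, 0.3])

```text
clock: 3.95
eef_pos: [456.4, -43.8, 135.5]
eef_rot: [-3.139, -0.001, 1.676]
wrist_force: [-0.1, 0.9, -5.1]
finger_gap: 43.7
finger_force: 50.0
```

```bash
cat > m.py <<'E'
from h import *
from scipy.spatial.transform import Rotation as Ro
s=manip.read_state();R=Ro.from_euler("xyz",s["eef_rot"]).as_matrix()
ms=[];fs=[]
for i in range(4):
    s=manip.read_state();ms.append(s["moment"]);fs.append(s["wrist_force"]);camera("wrist")
ms=np.array(ms)
print(s["clock"],s["eef_pos"].round(1),s["eef_rot"].round(3),s["joints"].round(2),"gap",s["finger_gap"],s["finger_force"]);print("F",np.mean(fs,0).round(2),"M",ms.mean(0).round(3),"sd",ms.std(0).round(3),"M about closing axis",(ms@R[:,1]).round(3))
E
python3 m.py
```

```text
4.1 [456.7 -43.9 136.1] [-3.14  -0.     1.676] [-0.18  0.17  1.85  0.    1.12 -0.28] gap 43.22576771836313 49.99979451298714
F [ 0.03  0.19 -4.63] M [-0.024 -0.074  0.015] sd [0.015 0.024 0.019] M about closing axis [-0.047 -0.043 -0.017 -0.02 ]
```

Emit:
move_arm(dp=[[0, 0, 0], [0, 0, 0], [0, 0, 0], [0, 0, 0], [0, 0, 0], [0, 0, 0], [0, 0, 0], [0, 0, 0], [0, 0, 0], [0, 0, 0]], rotation=[[0.149, 0.016, 0], [0.149, 0.016, 0], [0.149, 0.016, 0], [0.149, 0.016, 0], [0, 0, 0], [0, 0, 0], [0, 0, 0], [0, 0, 0], [-0.149, -0.016, 0], [-0.149, -0.016, 0]], hand=[0.3, 0.3, 0.3, 0.3, 0.3, 0.3, 0.3, 0.3, 0.3, 0.3])

```text
clock: 5.4
eef_pos: [457.3, -44.1, 137.3]
eef_rot: [3.141, -0.295, 1.676]
wrist_force: [0.4, 0.0, -5.0]
finger_gap: 43.6
finger_force: 50.0
```

Emit:
move_arm(dp=[[0, 0, 0], [0, 0, 0], [0, 0, 0], [0, 0, 0], [0, 0, 0]], rotation=[[-0.149, -0.016, 0], [-0.149, -0.016, 0], [0, 0, 0], [0, 0, 0], [0, 0, 0]], hand=[0.3, 0.3, 0.3, 0.3, 0.3])

```text
clock: 6.02
eef_pos: [457.0, -44.4, 136.8]
eef_rot: [-3.141, -0.002, 1.675]
wrist_force: [0.5, 0.0, -5.0]
finger_gap: 43.8
finger_force: 50.0
```

```bash
python3 m.py
```

```text
6.175 [457.  -44.4 136.8] [-3.141e+00 -1.000e-03  1.675e+00] [-0.18  0.17  1.85  0.    1.12 -0.28] gap 43.589576804102066 49.999787360429764
F [-0.09 -0.19 -4.53] M [-0.029 -0.094  0.002] sd [0.024 0.018 0.031] M about closing axis [-0.038 -0.037 -0.073 -0.006]
```

Emit:
move_arm(dp=[[0, 0, 0], [0, 0, 0], [0, 0, 0], [0, 0, 0], [0, 0, 0], [0, 0, 0], [0, 0, 0], [0, 0, 0], [0, 0, 0], [0, 0, 0]], rotation=[[-0.149, -0.016, 0], [-0.149, -0.016, 0], [-0.149, -0.016, 0], [-0.149, -0.016, 0], [0, 0, 0], [0, 0, 0], [0, 0, 0], [0, 0, 0], [0.149, 0.016, 0], [0.149, 0.016, 0]], hand=[0.3, 0.3, 0.3, 0.3, 0.3, 0.3, 0.3, 0.3, 0.3, 0.3])

```text
clock: 7.48
eef_pos: [457.4, -43.7, 137.4]
eef_rot: [3.139, 0.295, 1.676]
wrist_force: [-0.7, -0.1, -5.4]
finger_gap: 43.5
finger_force: 50.0
```

Emit:
move_arm(dp=[[0, 0, 0], [0, 0, 0], [0, 0, 0], [0, 0, 0], [0, 0, 0]], rotation=[[0.149, 0.016, 0], [0.149, 0.016, 0], [0, 0, 0], [0, 0, 0], [0, 0, 0]], hand=[0.3, 0.3, 0.3, 0.3, 0.3])

```text
clock: 8.1
eef_pos: [456.9, -43.4, 136.8]
eef_rot: [-3.141, 0.001, 1.677]
wrist_force: [0.1, 0.3, -5.1]
finger_gap: 43.7
finger_force: 50.0
```

```bash
python3 m.py
```

```text
8.25 [457.  -43.4 136.9] [-3.141e+00  1.000e-03  1.677e+00] [-0.17  0.17  1.85 -0.    1.12 -0.28] gap 44.02207336315841 49.999596029520035
F [-0.06  0.32 -4.95] M [-0.048 -0.097  0.01 ] sd [0.046 0.008 0.006] M about closing axis [-0.081 -0.119  0.006 -0.04 ]
```

The reading didn't shift (-0.04 vs -0.06 Nm), so the near driver is sound. I'm setting it back for now and going to the mid one.

Emit:
move_arm(dp=[[0, 0, -45], [0, 0, -40], [0, 0, -22], [0, 0, -9], [0, 0, -3], [0, 0, 0], [0, 0, 0], [0, 0, 0], [0, 0, 0], [0, 0, 20]], rotation=[[0, 0, 0], [0, 0, 0], [0, 0, 0], [0, 0, 0], [0, 0, 0], [0, 0, 0], [0, 0, 0], [0, 0, 0], [0, 0, 0], [0, 0, 0]], hand=[0.3, 0.3, 0.3, 0.3, 0.3, 0.3, 0.75, 0.75, 0.75, 0.75])

```text
clock: 9.55
eef_pos: [456.4, -43.8, 37.5]
eef_rot: [-3.14, -0.001, 1.676]
wrist_force: [-0.3, -0.7, -0.3]
finger_gap: 70.1
finger_force: 0.0
```

Emit:
move_arm(dp=[[0, 0, 50], [20, 3, 30], [30, 4, 0], [30, 4, 0], [24, 3, -20], [0, 0, -40], [0, 0, -30], [0, 0, -7], [0, 0, -2], [0, 0, 0]], rotation=[[0, 0, 0], [0, 0, -0.11], [0, 0, -0.12], [0, 0, -0.11], [0, 0, 0], [0, 0, 0], [0, 0, 0], [0, 0, 0], [0, 0, 0], [0, 0, 0]], hand=[0.75, 0.75, 0.8, 0.8, 0.8, 0.8, 0.8, 0.8, 0.8, 0.8])

```text
clock: 10.8
eef_pos: [561.7, -30.0, 20.1]
eef_rot: [3.14, -0.0, 1.336]
wrist_force: [-0.4, 0.3, 0.8]
finger_gap: 75.4
finger_force: 0.0
```

Emit:
move_arm(dp=[[0, 0, -2], [0, 0, 0], [0, 0, 0], [0, 0, 0], [0, 0, 10], [0, 0, 30], [0, 0, 40], [0, 0, 40], [0, 0, 0], [0, 0, 0]], rotation=[[0, 0, 0], [0, 0, 0], [0, 0, 0], [0, 0, 0], [0, 0, 0], [0, 0, 0], [0, 0, 0], [0, 0, 0], [0, 0, 0], [0, 0, 0]], hand=[0.3, 0.3, 0.3, 0.3, 0.3, 0.3, 0.3, 0.3, 0.3, 0.3])

```text
clock: 12.05
eef_pos: [560.3, -29.8, 135.5]
eef_rot: [-3.14, 0.0, 1.336]
wrist_force: [-0.5, -0.0, -6.2]
finger_gap: 43.7
finger_force: 50.0
```

Emit:
move_arm(dp=[[0, 0, 0], [0, 0, 0], [0, 0, 0], [0, 0, 0], [0, 0, 0], [0, 0, 0], [0, 0, 0], [0, 0, 0], [0, 0, 0], [0, 0, 0]], rotation=[[0.146, -0.035, 0], [0.146, -0.035, 0], [0.146, -0.035, 0], [0.146, -0.035, 0], [0, 0, 0], [0, 0, 0], [0, 0, 0], [0, 0, 0], [-0.146, 0.035, 0], [-0.146, 0.035, 0]], hand=[0.3, 0.3, 0.3, 0.3, 0.3, 0.3, 0.3, 0.3, 0.3, 0.3])

```text
clock: 13.3
eef_pos: [561.3, -30.2, 137.4]
eef_rot: [3.14, -0.295, 1.336]
wrist_force: [-0.6, -0.4, -5.8]
finger_gap: 43.7
finger_force: 50.0
```

Emit:
move_arm(dp=[[0, 0, 0], [0, 0, 0], [0, 0, 0], [0, 0, 0], [0, 0, 0]], rotation=[[-0.146, 0.035, 0], [-0.146, 0.035, 0], [0, 0, 0], [0, 0, 0], [0, 0, 0]], hand=[0.3, 0.3, 0.3, 0.3, 0.3])

```text
clock: 13.92
eef_pos: [560.9, -30.6, 136.8]
eef_rot: [-3.141, -0.002, 1.334]
wrist_force: [-0.9, 0.2, -4.9]
finger_gap: 43.9
finger_force: 50.0
```

```bash
python3 m.py
```

```text
14.075 [561.  -30.5 136.9] [-3.141e+00 -1.000e-03  1.335e+00] [-0.12  0.39  1.57  0.    1.19  0.12] gap 43.48389082723969 49.97458353638649
F [-0.39  0.42 -4.61] M [ 0.077 -0.076 -0.014] sd [0.021 0.033 0.013] M about closing axis [0.074 0.082 0.099 0.114]
```

Emit:
move_arm(dp=[[0, 0, 0], [0, 0, 0], [0, 0, 0], [0, 0, 0], [0, 0, 0], [0, 0, 0], [0, 0, 0], [0, 0, 0], [0, 0, 0], [0, 0, 0]], rotation=[[-0.146, 0.035, 0], [-0.146, 0.035, 0], [-0.146, 0.035, 0], [-0.146, 0.035, 0], [0, 0, 0], [0, 0, 0], [0, 0, 0], [0, 0, 0], [0.146, -0.035, 0], [0.146, -0.035, 0]], hand=[0.3, 0.3, 0.3, 0.3, 0.3, 0.3, 0.3, 0.3, 0.3, 0.3])

```text
clock: 15.38
eef_pos: [561.3, -29.7, 137.4]
eef_rot: [3.14, 0.295, 1.336]
wrist_force: [-0.2, -0.8, -4.8]
finger_gap: 43.4
finger_force: 50.0
```

Emit:
move_arm(dp=[[0, 0, 0], [0, 0, 0], [0, 0, 0], [0, 0, 0], [0, 0, 0]], rotation=[[0.146, -0.035, 0], [0.146, -0.035, 0], [0, 0, 0], [0, 0, 0], [0, 0, 0]], hand=[0.3, 0.3, 0.3, 0.3, 0.3])

```text
clock: 16.0
eef_pos: [561.1, -29.2, 136.8]
eef_rot: [-3.141, 0.002, 1.337]
wrist_force: [0.2, -0.9, -4.5]
finger_gap: 43.7
finger_force: 50.0
```

```bash
python3 m.py
```

```text
16.15 [561.1 -29.3 136.8] [-3.141e+00  1.000e-03  1.337e+00] [-0.12  0.39  1.57 -0.    1.19  0.12] gap 43.45037664145665 49.97459426522255
F [ 0.01 -0.62 -4.81] M [-0.087 -0.055  0.002] sd [0.009 0.019 0.015] M about closing axis [-0.059 -0.067 -0.078 -0.084]
```

The mid driver's moment swings from +0.09 to -0.07 Nm, so it's the loose one. I'm carrying it to the bin.

Emit:
move_arm(dp=[[0, 20, 15], [-2, 45, 15], [-2, 45, 0], [-2, 45, 0], [-2, 45, 0], [-2, 45, 0], [-2, 45, 0], [-2, 45, 0], [-1, 35, 0], [0, 0, 0]], rotation=[[0, 0, 0.036], [0, 0, 0.036], [0, 0, 0.036], [0, 0, 0.036], [0, 0, 0.036], [0, 0, 0.036], [0, 0, 0.036], [0, 0, 0.036], [0, 0, 0.036], [0, 0, 0]], hand=[0.3, 0.3, 0.3, 0.3, 0.3, 0.3, 0.3, 0.3, 0.3, 0.3])

```text
clock: 17.45
eef_pos: [544.8, 343.4, 167.5]
eef_rot: [3.141, -0.0, 1.665]
wrist_force: [0.3, -0.3, -5.5]
finger_gap: 44.0
finger_force: 50.0
```

```bash
python3 - <<'E'
from h import *
c=camera("scene");cv2.imwrite("pics/s2.png",cv2.resize(np.array(c["image"])[100:270,90:460,::-1],None,fx=2,fy=2))
E
```

```text
(no output)
```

View pics/s2.png

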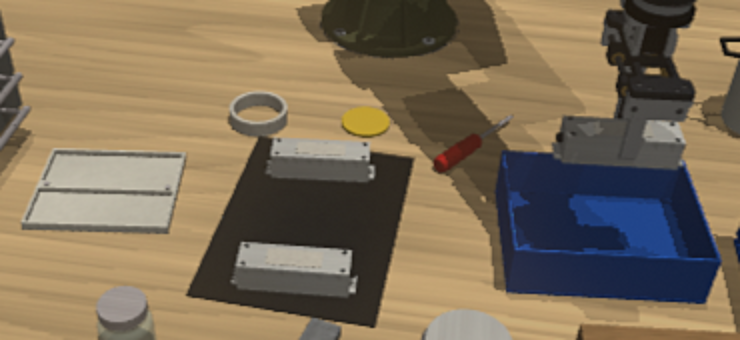

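The view shows the driver over the bin and the other two still on the mat. I'm lowering it.

Emit:
move_arm(dp=[[0, 0, -45], [0, 0, -45], [0, 0, -30], [0, 0, -17], [0, 0, -8], [0, 0, -3], [0, 0, 0], [0, 0, 0], [0, 0, 0], [0, 0, 0]], rotation=[[0, 0, 0], [0, 0, 0], [0, 0, 0], [0, 0, 0], [0, 0, 0], [0, 0, 0], [0, 0, 0], [0, 0, 0], [0, 0, 0], [0, 0, 0]], hand=[0.3, 0.3, 0.3, 0.3, 0.3, 0.3, 0.3, 0.75, 0.75, 0.75])

```text
clock: 18.75
eef_pos: [546.3, 340.3, 19.5]
eef_rot: [3.141, -0.0, 1.66]
wrist_force: [1.0, 0.4, 0.8]
finger_gap: 68.7
finger_force: 0.0
```

Emit:
move_arm(dp=[[0, 0, 30], [0, 0, 60], [0, 0, 50], [-9, -38, 20], [-14, -58, 0], [-14, -58, 0], [-14, -58, 0], [-14, -58, 0], [-14, -58, 0], [-10, -56, 0]], rotation=[[0, 0, 0], [0, 0, 0], [0, 0, 0], [0, 0, 0.003], [0, 0, 0.003], [0, 0, 0.003], [0, 0, 0.003], [0, 0, 0.003], [0, 0, 0], [0, 0, 0]], hand=[0.75, 0.75, 0.75, 0.75, 0.75, 0.75, 0.75, 0.8, 0.8, 0.8])

```text
clock: 20.0
eef_pos: [456.4, -45.6, 179.5]
eef_rot: [3.14, 0.0, 1.675]
wrist_force: [1.2, -0.9, 1.0]
finger_gap: 75.3
finger_force: 0.0
```

```bash
python3 - <<'E'
from h import *
c=camera("scene");cv2.imwrite("pics/s3.png",cv2.resize(np.array(c["image"])[130:270,200:460,::-1],None,fx=2.5,fy=2.5))
E
```

```text
(no output)
```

View pics/s3.png

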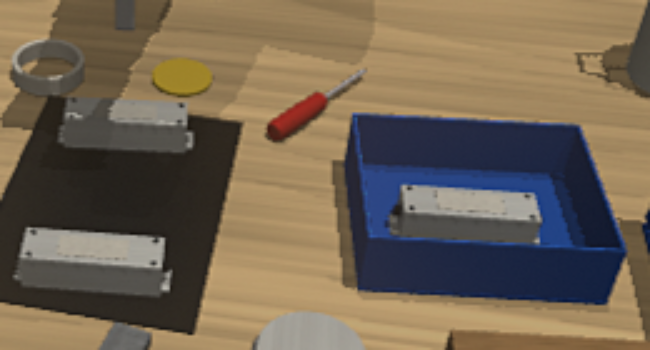

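The bad driver lies flat in the bin, at crop (470,213). I'm picking the near driver up again and moving it to bay_near.

Emit:
move_arm(dp=[[0, 2, -50], [0, 0, -50], [0, 0, -35], [0, 0, -18], [0, 0, -7], [0, 0, -2], [0, 0, 0], [0, 0, 0], [0, 0, 0], [0, 0, 0]], rotation=[[0, 0, 0], [0, 0, 0], [0, 0, 0], [0, 0, 0], [0, 0, 0], [0, 0, 0], [0, 0, 0], [0, 0, 0], [0, 0, 0], [0, 0, 0]], hand=[0.8, 0.8, 0.8, 0.8, 0.8, 0.8, 0.3, 0.3, 0.3, 0.3])

```text
clock: 21.3
eef_pos: [457.3, -42.0, 17.2]
eef_rot: [3.141, 0.0, 1.675]
wrist_force: [-0.5, 0.0, 3.2]
finger_gap: 43.6
finger_force: 50.0
```

Emit:
move_arm(dp=[[0, 0, 10], [0, 0, 30], [0, 0, 40], [6, -20, 20], [10, -40, 0], [10, -50, 0], [10, -50, 0], [10, -50, 0], [8, -50, 0], [5, -35, 0]], rotation=[[0, 0, 0], [0, 0, 0], [0, 0, 0], [0, 0, 0.005], [0, 0, 0.005], [0, 0, 0.005], [0, 0, 0.005], [0, 0, 0.005], [0, 0, 0.005], [0, 0, 0]], hand=[0.3, 0.3, 0.3, 0.3, 0.3, 0.3, 0.3, 0.3, 0.3, 0.3])

```text
clock: 22.55
eef_pos: [515.7, -338.8, 116.9]
eef_rot: [-3.141, -0.001, 1.704]
wrist_force: [-0.4, 0.4, -4.3]
finger_gap: 43.8
finger_force: 50.0
```

```bash
python3 - <<'E'
from h import *
from scipy.spatial.transform import Rotation as Ro
s=manip.read_state();c=camera("wrist");print(s["eef_pos"],s["eef_rot"],s["finger_gap"])
M=np.array(c["mount"]);T=np.eye(4);T[:3,:3]=Ro.from_euler("xyz",s["eef_rot"]).as_matrix();T[:3,3]=s["eef_pos"];W=T@M
c["R"]=W[:3,:3].T;c["t"]=-W[:3,:3].T@W[:3,3]
im=np.array(c["image"])[:,:,::-1].copy()
# overlay predicted tray corners and bay centres
ce=np.array([559,-334]);y=np.radians(7.8);R2=np.array([[np.cos(y),-np.sin(y)],[np.sin(y),np.cos(y)]])
for dx in(-82,-8,8,82):
    for dy in(-98,98):
        p=proj(c,[*(ce+R2@[dx,dy]),12]);cv2.circle(im,tuple(int(v) for v in p),4,(0,0,255),1);print(dx,dy,p.round())
cv2.imwrite("pics/w2.png",im)
E
```

```text
[ 515.66411515 -338.77854844  116.88045453] [-3.14089258e+00 -5.63070751e-04  1.70386505e+00] 43.78149190525652
-82 -98 [216. 289.]
-82 98 [208.  75.]
-8 -98 [293. 289.]
-8 98 [298.  74.]
8 -98 [309. 289.]
8 98 [318.  74.]
82 -98 [386. 289.]
82 98 [408.  74.]
```

View pics/w2.png

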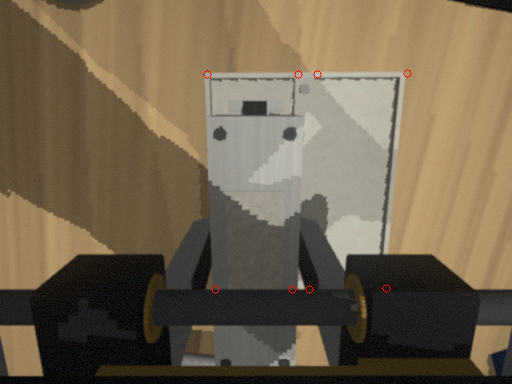

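The tray edges in the wrist view, at (207,74) to (402,74), match the prediction within 6 px. The driver is over bay_near, so I'm lowering it.

Emit:
move_arm(dp=[[0, 0, -40], [0, 0, -30], [0, 0, -16], [0, 0, -8], [0, 0, -4], [0, 0, -1], [0, 0, 0], [0, 0, 0], [0, 0, 0], [0, 0, 0]], rotation=[[0, 0, 0], [0, 0, 0], [0, 0, 0], [0, 0, 0], [0, 0, 0], [0, 0, 0], [0, 0, 0], [0, 0, 0], [0, 0, 0], [0, 0, 0]], hand=[0.3, 0.3, 0.3, 0.3, 0.3, 0.3, 0.3, 0.65, 0.65, 0.65])

```text
clock: 23.85
eef_pos: [516.3, -337.0, 18.3]
eef_rot: [3.141, 0.0, 1.705]
wrist_force: [0.1, -0.0, 0.9]
finger_gap: 60.9
finger_force: 0.0
```

Emit:
move_arm(dp=[[0, 0, 30], [0, 0, 50], [0, 0, 40], [15, 30, 0], [28, 50, 0], [28, 50, 0], [28, 50, 0], [28, 50, 0], [28, 48, 0], [14, 23, 0]], rotation=[[0, 0, 0], [0, 0, 0], [0, 0, 0], [0, 0, -0.01], [0, 0, -0.01], [0, 0, -0.01], [0, 0, -0.01], [0, 0, -0.01], [0, 0, -0.01], [0, 0, 0]], hand=[0.65, 0.65, 0.65, 0.65, 0.65, 0.65, 0.8, 0.8, 0.8, 0.8])

```text
clock: 25.1
eef_pos: [686.0, -33.1, 137.9]
eef_rot: [3.141, -0.0, 1.647]
wrist_force: [0.4, 0.3, 0.1]
finger_gap: 75.2
finger_force: 0.0
```

```bash
python3 - <<'E'
from h import *
s=manip.read_state();c=camera("scene");print(s["eef_pos"],s["eef_rot"])
cv2.imwrite("pics/s4.png",cv2.resize(np.array(c["image"])[130:270,80:320,::-1],None,fx=3,fy=3))
E
```

```text
[685.95076596 -33.07042013 137.86721065] [ 3.14143252e+00 -1.38497490e-04  1.64693140e+00]
```

View pics/s4.png

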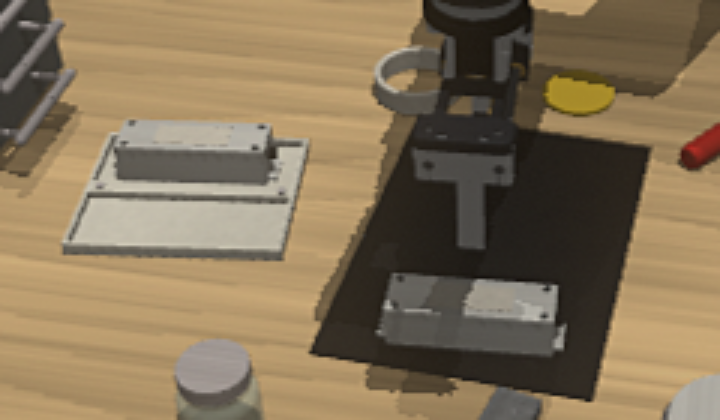

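The first driver sits flat in bay_near, at crop (195,150). I'm picking up the far driver.

Emit:
move_arm(dp=[[-1, -4, -40], [0, 0, -40], [0, 0, -25], [0, 0, -11], [0, 0, -4], [0, 0, 0], [0, 0, 0], [0, 0, 0], [0, 0, 0], [0, 0, 0]], rotation=[[0, 0, 0], [0, 0, 0], [0, 0, 0], [0, 0, 0], [0, 0, 0], [0, 0, 0], [0, 0, 0], [0, 0, 0], [0, 0, 0], [0, 0, 0]], hand=[0.8, 0.8, 0.8, 0.8, 0.8, 0.8, 0.3, 0.3, 0.3, 0.3])

```text
clock: 26.4
eef_pos: [684.1, -39.9, 18.1]
eef_rot: [3.141, 0.0, 1.645]
wrist_force: [-0.7, -0.6, 1.3]
finger_gap: 43.6
finger_force: 50.0
```

Emit:
move_arm(dp=[[0, 0, 10], [0, 0, 40], [0, 0, 50], [-10, -30, 0], [-15, -52, 0], [-15, -52, 0], [-15, -52, 0], [-15, -52, 0], [-12, -51, 0], [-2, 0, 0]], rotation=[[0, 0, 0], [0, 0, 0], [0, 0, 0], [0, 0, 0.01], [0, 0, 0.01], [0, 0, 0.01], [0, 0, 0.01], [0, 0, 0.01], [0, 0, 0.01], [0, 0, 0]], hand=[0.3, 0.3, 0.3, 0.3, 0.3, 0.3, 0.3, 0.3, 0.3, 0.3])

```text
clock: 27.65
eef_pos: [598.5, -332.4, 117.9]
eef_rot: [-3.141, 0.0, 1.701]
wrist_force: [0.3, 1.1, -4.4]
finger_gap: 43.7
finger_force: 50.0
```

```bash
python3 - <<'E'
from h import *
s=manip.read_state();c=camera("wrist");print(s["eef_pos"],s["eef_rot"],s["finger_gap"])
cv2.imwrite("pics/w3.png",np.array(c["image"])[:,:,::-1])
E
```

```text
[ 598.47285319 -332.37118385  117.85733853] [-3.14108685e+00  1.71914203e-04  1.70064572e+00] 43.72189374506773
```

View pics/w3.png

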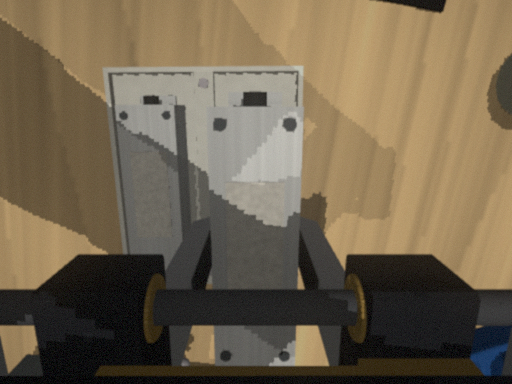

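The tab at column 255 is centred in the far bay (columns 214 to 298). I'm lowering.

Emit:
move_arm(dp=[[0, 2, -40], [0, 0, -30], [0, 0, -16], [0, 0, -8], [0, 0, -4], [0, 0, -1], [0, 0, 0], [0, 0, 0], [0, 0, 0], [0, 0, 0]], rotation=[[0, 0, 0], [0, 0, 0], [0, 0, 0], [0, 0, 0], [0, 0, 0], [0, 0, 0], [0, 0, 0], [0, 0, 0], [0, 0, 0], [0, 0, 0]], hand=[0.3, 0.3, 0.3, 0.3, 0.3, 0.3, 0.3, 0.65, 0.65, 0.65])

```text
clock: 28.95
eef_pos: [600.2, -327.0, 19.4]
eef_rot: [3.141, 0.0, 1.705]
wrist_force: [0.5, 0.1, -0.2]
finger_gap: 61.2
finger_force: 0.0
```

Emit:
move_arm(dp=[[0, 0, 30], [0, 0, 50], [0, 0, 60], [0, 0, 60], [0, 50, 0], [0, 50, 0], [0, 50, 0], [0, 50, 0], [0, 0, 0], [0, 0, 0]], rotation=[[0, 0, 0], [0, 0, 0], [0, 0, 0], [0, 0, 0], [0, 0, 0], [0, 0, 0], [0, 0, 0], [0, 0, 0], [0, 0, 0], [0, 0, 0]], hand=[0.65, 0.65, 0.65, 0.65, 0.65, 0.65, 0.65, 0.65, 0.65, 0.65])

```text
clock: 30.2
eef_pos: [600.2, -127.4, 219.2]
eef_rot: [3.141, 0.0, 1.705]
wrist_force: [0.4, -0.4, 0.5]
finger_gap: 60.9
finger_force: 0.0
```

```bash
python3 - <<'E'
from h import *
c=camera("scene");cv2.imwrite("pics/s5.png",cv2.resize(np.array(c["image"])[130:270,80:460,::-1],None,fx=2,fy=2))
E
```

```text
(no output)
```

View pics/s5.png

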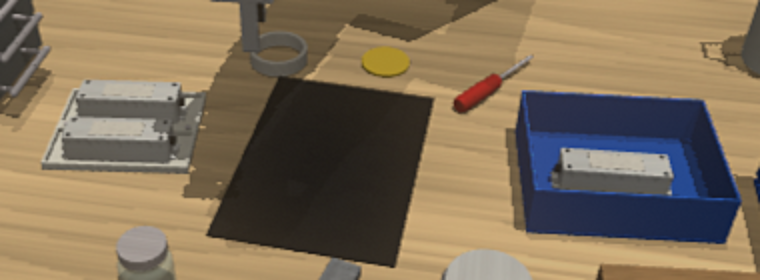

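Both sound drivers are flat in their bays, at crop (130,97) and (117,138). The bad one is in the bin at (613,170), and the bystanders haven't moved.

```bash
python3 -c "
from cell import manip;print(manip.sign_off())"
```

```text
the job is handed in; nothing more can be done
None
```

The middle driver was the loose one and lies in the scrap bin; the other two lie flat and upright in their own tray bays. I tilted the nearest driver too and it was sound, but took the farthest as sound by elimination. The job is handed in, with about 30 s used.

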